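# Tilt the white spot plate out of its narrow bin into the drying rack

### The job

Two test plates lean in two deep, narrow steel bins. Take the white one by its raised upper edge, tilt it out of its bin and stand it upright, same edge up, in the middle of either slot of the wire drying rack, letting go only once it has been lowered onto the rack's floor. Leave the black plate in its bin and do not disturb the amber flask.

Things in the scene. Friction and masses are not known exactly. Their poses are not given: they have to be found in the camera images.
- white_plate: White ceramic spot plate, 12 mm thick (x), 70 wide (y), 150 tall (z), 190 to 320 g, round wells on its +x face. Origin: middle of its lower end; z runs up to the raised edge. It leans 19 degrees from upright, raised edge towards the robot, wells away and up, foot against the far wall of a fixed bin, back on the near rim; the top 50 mm are clear of the rim. In the left or right bin.
- black_plate: Black plate of the same size and frame, leaning in the same way in the other bin; leave it alone. Both bins are alike, steel, open on top, fixed: 50 x 110 mm outside, 94 mm high, walls and floor 4 mm (inside 42 x 102 mm, 90 deep), the 42 mm along the direction of lean.
- rack: Fixed drying rack: blue floor plate 110 (x) x 120 (y) x 8 mm with three upright wire hoops at x = -38, 0, +38 mm, 80 mm wide along y, 6 mm wire, tops 70 mm above the table. Between them two slots, 32 mm clear, centred at x = -19 and +19 mm, running along y. The plate's 12 mm thickness goes along the rack's x; it may lean on a hoop. Origin: middle of the underside, on the table; z up.
- flask: Amber glass conical flask, 118 mm high, 74 mm across the foot, loose, standing beyond the rack. Origin: centre of its underside. To be left alone.
Not all that is in view belongs to the job. There is more than one size of the rack; the job needs the largest.

How it is judged (in metres and radians):
On the way, in this order (a step that is already met when the one before it is completed fails the run):
1. the white plate is held and its lower end is above the rim of its bin (height (world z) of white_plate above 0.098 m and contact force between the fingers and white_plate above 0.5 N), for 0.1 s.
2. the white plate, still held, has its foot in the rack within 20 mm of the rack's floor plate (z of white_plate in the frame of rack below 0.028 m and x of white_plate in the frame of rack between -0.04 and 0.04 m and contact force between the fingers and white_plate above 0.5 N), for 0.05 s.
At the end, for the whole second after the job is handed in: The white plate stands released and at rest in either slot of the rack, same edge up, leaning under 24 degrees, its foot within 40 mm of the rack's middle along x, 25 mm along y and no more than 12 mm above the rack's floor. Black plate and flask moved no more than 20 mm (z of white_plate in the frame of rack between 0.003 and 0.02 m and x of white_plate in the frame of rack between -0.04 and 0.04 m and y of white_plate in the frame of rack between -0.025 and 0.025 m and angle between white_plate's own z axis and vertical below 0.42 rad and linear speed of white_plate below 0.02 m/s and contact force between the fingers and white_plate below 0.1 N); the robot touches nothing.
It fails at once if the black plate is moved more than 20 mm (distance of black_plate from where it was at the start of the episode above 0.02 m).
It fails at once if the flask is moved more than 20 mm or tipped (distance of flask from where it was at the start of the episode above 0.02 m or angle between flask's own z axis and vertical above 0.3 rad).
It also fails if it takes over 38 s, if anything falls off the work surface, if the arm or the gripper's body presses on something with over 40 N, if the wrist force passes 120 N, or if a joint passes its speed limit or range.

### The arm

A 6-joint arm with a two-finger parallel gripper is mounted at the origin on the work surface. World frame = base frame: x ahead of the robot, y to its left, z up, the work surface at z = 0. Lengths are in m, angles in degrees, forces in N, time in s.
With the tool pointing down it reaches from about 0.25 to 0.725 m from the base axis. Payload 9.7 kg.
Tool frame: the origin (TCP) lies between the finger pads; the fingertips stand 22 mm ahead of it and the grasp point (between the pads) lies 3 mm ahead of it; z points along the fingers, y is the line along which they close (so a half turn about z gives the same grasp; the last joint's range is limited). The gripper opens to 85 mm and grips with 20 to 120 N. Pads are 22 mm wide; open, the fingers measure 114 mm over their backs; the gripper's body (76 mm by 85 mm) begins 54 mm behind the grasp point. The pads swing forward as they close: fully open they stand 13 mm farther back than shut.
Start: joints at [67.666, 4.979, 10.078, 95.1, 0, 90], TCP at [0.209, 0.509, 0.253] pointing down, gripper open.
Joint ranges: [-179.16, 179.16], [-48.56, 103.87], [-65.8, 70.77], [-126.05, 130.52], [-82.76, 87.17], [-180, 180]. Speed limits (degrees/s): [127.2, 127.2, 147.25, 180, 180, 180].

### API

Orientations are given as [roll, pitch, yaw] about the fixed x, y, z axes, in that order (R = Rz(yaw) Ry(pitch) Rx(roll)).
In Python, from workcell import bot, viewer, finder gives the robot as it stands.
- The arm moves only by the tool move_arm, never from a script. Its arguments are lists of equal length, an entry for each row: "offset": the shift along the tool's x, y, z in cm, a list of three; "twist": the turn, a rotation vector about the tool's x, y, z in rad, a list of three; "grip": the opening, from 0 (shut) to 1 (fully open). In form: {"offset": [[x, y, z], ...], "twist": [[ax, ay, az], ...], "grip": [grip, ...]}. A call has 1 to 5 rows; each row shifts and turns the commanded pose from where the row before left it, along the tool's axes as they then stand; what a row does not reach is not made up. A row lasts 1/10 s, in which the tool goes at most 50 mm and 8.59 degrees, less where a joint would pass 70% of its speed; a pose out of reach is approached as far as the arm can. A call is refused whole if a number of a shift passes 5 or a number of a turn 0.15, either way. A call with a gripper value outside its range is refused whole. The fingers move at their own pace and stop on an object; "force" is the grip in N (left out, the last holds). Time passes only in rows, so rows that do not move let the fingers close. It gives the time, the measured TCP pose, the force, the opening and the grip force at its end, in the units of the state.
- bot.get_obs(): the state, without advancing time (a new reading comes with each control period).
- viewer.camera(name): name is "scene" or "top" or "wrist"; returns a dict with "color" (400x640x3 uint8, red, green, blue), "depth" (400x640 float32, m along the optical axis (not along the pixel's ray), 0 where there is no reading), "vfov" (degrees; the focal length in pixels is half the picture's height over the tangent of half this angle, whatever the lens; pixels are square), "cx", "cy" (the principal point, pixels), "position" and "attitude" of the camera in the world; the wrist camera has in their place "tool_from_camera" (4x4, takes a point from camera to tool coordinates, whose origin is the TCP and whose axes are the flange's). Camera axes: x right, y down, z forward; pixel columns grow to the right and rows downward; lengths in m; the calibration is good to about 2 mm. A picture is of the moment at which its call begins: read the wrist's pose just before it.
- bot.job_done(): hands the job in; it is judged then, once.
Trained networks look in a picture, given as the dict that the camera call returned (one of the last four; its "shot" number tells which), for a name from the list of things; names that differ only in an ending like _2 or _b are one class to them, and where a whole thing is asked for, a point or a joint stands for the part that bears it (a point fixed in the world has none). Each returns a list of dicts, best first, with "p" (0 to 1); they miss things now and then, are a little off and sometimes report something else, mostly with a low value. They report only what shows in the picture. A call takes as long as a camera call. They do not tell look-alikes from the thing itself.
- finder.boxes_of(picture, thing): "position" ([column, row] in pixels, amid what is visible of it).
- finder.pinpoint(picture, thing): "position" ([column, row] in pixels: a listed point, or the origin of a listed thing).
The state is a dict: "time": time; "q": joint angles; "qd": joint speeds; "joint_efforts": joint torques, N m; "ee_pos": TCP position; "tcp_rot": TCP orientation; "wrist_force": force on the tool from outside, world axes, zero at the start; "torque": the same for the moment, N m; "opening": finger opening in m; "grasp_force": force on a finger pad.
Only numpy, scipy, OpenCV 4.12 (cv2) and the standard library are available. Lean on these libraries where they do the work, as an engineer would, in place of code of your own. Each camera call takes 0.05 s, during which the arm holds its last target. There are 200 camera calls.

## Working session

There is one attempt and no reset: what is moved stays moved. The work goes in short steps, Python scripts to look and compute and a tool call to move; the robot and the scene stay as the last step left them, time stands still between calls to the robot, and variables do not carry over. Pictures are saved under pics/ and viewed, at most 10 in all, crops included, and the job is handed in when it is done.

Besides the shell and the picture viewer there is one more tool, called after "Call:" by a JSON object that holds its "api" and its "payload". move_arm: Moves the arm, as the interface text tells. Its arguments: {"type":"object","properties":{"offset":{"type":"array","items":{"type":"array","items":{"type":"number"}}},"twist":{"type":"array","items":{"type":"array","items":{"type":"number"}}},"grip":{"type":"array","items":{"type":"number"}},"force":{"type":"number"}},"required":["offset","twist","grip"]}

```bash
mkdir -p pics; ls; cat > h.py <<'E'
import numpy as np, cv2
from scipy.spatial.transform import Rotation as R
from workcell import bot, viewer, finder
def rot(a):
    a=np.array(a,float)
    return a if a.shape==(3,3) else (R.from_quat(a).as_matrix() if a.size==4 else R.from_euler('xyz',a,degrees=True).as_matrix())
def T(p,r):
    M=np.eye(4);M[:3,:3]=rot(r);M[:3,3]=p;return M
def shot(n):
    o=bot.get_obs();c=viewer.camera(n)
    c['M']=T(o['ee_pos'],o['tcp_rot'])@np.array(c['tool_from_camera']) if n=='wrist' else T(c['position'],c['attitude'])
    return c
def cloud(c):
    d=c['depth'];f=200/np.tan(np.radians(c['vfov'])/2)
    v,u=np.mgrid[:400,:640]
    P=np.stack([(u-c['cx'])/f*d,(v-c['cy'])/f*d,d],-1)
    W=P@c['M'][:3,:3].T+c['M'][:3,3];W[d==0]=np.nan;return W
def save(c,n): cv2.imwrite(f'pics/{n}.png',c['color'][:,:,::-1])
E
python3 - <<'E'
from h import *
print(bot.get_obs())
for n in('scene','top'):
    c=shot(n);save(c,n);W=cloud(c);print(n,{k:c[k] for k in c if k not in('color','depth')})
    np.savez(n,W=W,color=c['color'])
    for t in('white_plate','black_plate','rack','flask'):
        for fn in(finder.boxes_of,finder.pinpoint):
            for r in fn(c,t)[:4]:
                u,v=np.round(r['position']).astype(int);print(t,fn.__name__,round(r['p'],2),u,v,W[min(v,399),min(u,639)].round(3))
E
```

```text
pics
{'time': 0.0, 'q': array([6.76665369e+01, 5.01278423e+00, 1.00341606e+01, 9.50986517e+01,
       8.31428660e-04, 9.00003365e+01]), 'qd': array([-0.03828018,  0.08422805,  0.03179555, -0.01345761, -0.04834514,
        0.00502778]), 'joint_efforts': array([ 1.35279628e-03, -5.20387244e+01,  4.64800966e+01,  1.61686511e-02,
        1.67364574e-04, -2.54267621e-05]), 'ee_pos': array([0.20892131, 0.50856661, 0.25256425]), 'tcp_rot': array([-1.79922725e+02, -8.30974127e-04,  1.57666199e+02]), 'wrist_force': array([ 0.04399863, -0.04171283,  0.14966755]), 'torque': array([ 0.02196748, -0.010376  ,  0.01718321]), 'grasp_force': 0.0, 'opening': 0.0849799810009341}
scene {'vfov': 54.56902498237147, 'cx': 323.17498514795517, 'cy': 197.6801643872801, 'position': array([ 1.08243211, -0.2095426 ,  0.51755059]), 'attitude': array([-130.55083527,    0.55558288,   65.52707164]), 'shot': 1, 'M': array([[ 0.41424377,  0.58866138, -0.69417568,  1.08243211],
       [ 0.91011432, -0.27602766,  0.30903181, -0.2095426 ],
       [-0.0096966 , -0.75979373, -0.65009189,  0.51755059],
       [ 0.        , 
[... 844 characters left out ...]
988],
       [-0.03226805, -0.14276675, -0.98923022,  0.96898131],
       [ 0.        ,  0.        ,  0.        ,  1.        ]])}
white_plate call 0.58 443 190 [ 0.576 -0.211  0.103]
white_plate call 0.74 438 186 [ 0.59  -0.21   0.066]
black_plate call 0.73 212 199 [0.56  0.185 0.148]
black_plate call 0.78 222 188 [0.594 0.191 0.05 ]
black_plate call 0.73 437 184 [ 0.598 -0.215  0.037]
rack call 0.91 288 301 [0.382 0.07  0.007]
rack call 0.7 355 142 [ 0.691 -0.063  0.003]
rack call 0.56 339 229 [ 0.518 -0.029  0.006]
rack call 0.86 290 298 [0.387 0.067 0.004]
rack call 0.76 336 228 [ 0.52  -0.023  0.007]
rack call 0.63 356 143 [ 0.688 -0.065  0.009]
flask call 0.91 298 90 [0.777 0.045 0.07 ]
```

View pics/top.png

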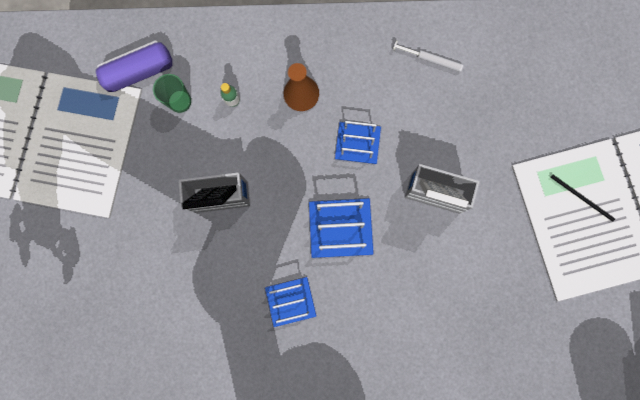

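View pics/scene.png

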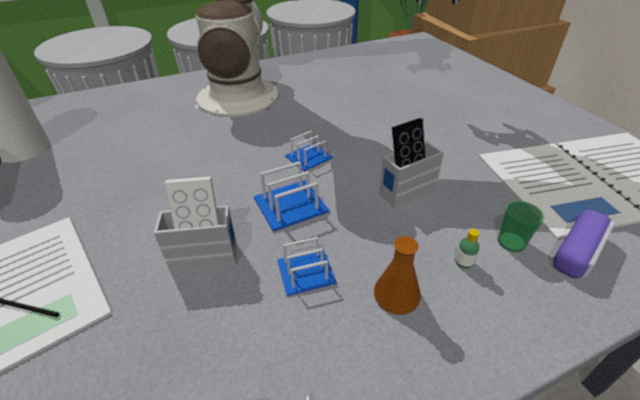

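```bash
python3 - <<'E'
from h import *
for n in('scene','top'):
    z=np.load(n+'.npz');W=z['W'];c=z['color'].astype(int);print(n)
    # floor plates of racks: z 3..14mm, bluish
    blue=(c[...,2]-c[...,0]>40)&(W[...,2]<.02)&(W[...,2]>-.005)
    k,l,s,_=cv2.connectedComponentsWithStats(cv2.morphologyEx(blue.astype(np.uint8),cv2.MORPH_CLOSE,np.ones((7,7))))
    for i in range(1,k):
        if s[i,4]>300:
            p=W[(l==i)&blue];r=cv2.minAreaRect((p[:,:2]*1000).astype(np.float32));print('blue',s[i],np.round(r[0]),np.round(r[1]),round(r[2],1),np.median(p[:,2]).round(4))
    for nm,yc in(('R',-.21),('L',.19)):
        m=(abs(W[...,0]-.57)<.12)&(abs(W[...,1]-yc)<.1)&(W[...,2]>.1)
        p=W[m];print(nm,len(p),p.min(0).round(3),p.max(0).round(3),c[m].mean(0).round())
        q=p-p.mean(0);n_=np.linalg.svd(q,full_matrices=False)[2];print(p.mean(0).round(3),n_.round(3))
E
```

```text
scene
blue [285 143  48  28 698] [379.  68.] [86. 89.] 14.8 0.0048
blue [ 254  180   75   51 2282] [517. -33.] [123. 119.] 2.4 0.0074
blue [551 198  68  24 799] [783. 480.] [118.  48.] 78.1 0.0055
blue [ 277  250   60   46 1824] [690. -69.] [84. 82.] 81.8 0.0051
R 1537 [ 0.544 -0.245  0.1  ] [ 0.588 -0.172  0.15 ] [157. 157. 153.]
[ 0.569 -0.209  0.127] [[ 0.29   0.957 -0.008]
 [-0.336  0.11   0.935]
 [ 0.896 -0.268  0.354]]
L 894 [0.546 0.167 0.1  ] [0.58  0.239 0.15 ] [26. 26. 27.]
[0.566 0.199 0.126] [[ 0.084 -0.996 -0.031]
 [ 0.348  0.058 -0.936]
 [ 0.934  0.068  0.352]]
top
blue [  58   88   61   32 1308] [786. 480.] [121.  58.] 79.3 0.0064
blue [ 335  122   46   42 1602] [690. -68.] [85. 77.] 82.4 0.0051
blue [ 309  198   65   60 3539] [521. -32.] [110. 121.] 2.4 0.0076
blue [ 265  277   52   50 1831] [380.  67.] [77. 85.] 13.4 0.0051
R 482 [ 0.541 -0.242  0.1  ] [ 0.586 -0.171  0.152] [182. 181. 181.]
[ 0.561 -0.205  0.139] [[ 0.358  0.919 -0.165]
 [ 0.371 -0.302 -0.878]
 [-0.857  0.253 -0.449]]
L 510 [0.545 0.168 0.101] [0.577 0.238 0.151] [15. 15. 16.]
[0.559 0.201 0.137] [[ 0.178 -0.962 -0.207]
 [ 0.409  0.264 -0.873]
 [-0.895 -0.071 -0.441]]
```

White is in the right bin at about (0.57, -0.21), pixel (443,190) in the top view. Black is in the left bin. The largest rack is the middle one at (0.52, -0.033), pixel (340,228). The two smaller racks are decoys.

```bash
cat > plan.py <<'E'
from h import *
def tool(yaw,lean):
    y,l=np.radians([yaw,lean]);px=np.array([np.cos(l)*np.cos(y),np.cos(l)*np.sin(y),np.sin(l)])
    pz=np.array([-np.sin(l)*np.cos(y),-np.sin(l)*np.sin(y),np.cos(l)])
    Y=px;Z=-pz;return np.stack([np.cross(Y,Z),Y,Z],1)
def plan(p1,R1,n,p0=None,R0=None):
    o=bot.get_obs()
    p0=np.array(o['ee_pos'] if p0 is None else p0);R0=rot(o['tcp_rot'] if R0 is None else R0)
    w=(R.from_matrix(R0).inv()*R.from_matrix(R1)).as_rotvec()
    print('twist each',(w/n).round(3).tolist()); off=[]
    for k in range(n):
        Rk=R0@R.from_rotvec(w*k/n).as_matrix()
        off.append((Rk.T@(np.array(p1)-p0)/n*100).round(2).tolist())
    for i in range(0,n,5):print(off[i:i+5])
TOP=np.array([.556,-.205,.148]);RG=tool(-16.6,19)
E
python3 - <<'E'
from plan import *
plan(TOP+.07*-RG[:,2],RG,20)
E
```

```text
twist each [-0.013, -0.012, 0.073]
[[-2.85, -2.65, 0.2], [-3.03, -2.44, 0.2], [-3.2, -2.22, 0.2], [-3.35, -1.98, 0.22], [-3.48, -1.74, 0.23]]
[[-3.6, -1.48, 0.25], [-3.69, -1.22, 0.28], [-3.77, -0.95, 0.31], [-3.82, -0.68, 0.35], [-3.86, -0.41, 0.38]]
[[-3.87, -0.13, 0.43], [-3.87, 0.15, 0.48], [-3.84, 0.42, 0.53], [-3.79, 0.69, 0.58], [-3.72, 0.96, 0.64]]
[[-3.64, 1.21, 0.7], [-3.53, 1.47, 0.76], [-3.4, 1.71, 0.82], [-3.26, 1.94, 0.89], [-3.1, 2.16, 0.95]]
```

Call:
{"api": "move_arm", "payload": {"offset": [[-2.85,-2.65,0.2],[-3.03,-2.44,0.2],[-3.2,-2.22,0.2],[-3.35,-1.98,0.22],[-3.48,-1.74,0.23]], "twist": [[-0.013,-0.012,0.073],[-0.013,-0.012,0.073],[-0.013,-0.012,0.073],[-0.013,-0.012,0.073],[-0.013,-0.012,0.073]], "grip": [0.6,0.6,0.6,0.6,0.6]}}

```text
time: 1.4
ee_pos: [0.2906, 0.3305, 0.2435]
tcp_rot: [175.7, 2.7, 136.5]
wrist_force: [0.1, 0.4, 0.8]
opening: 0.0514
grasp_force: 0.0
```

Call:
{"api": "move_arm", "payload": {"offset": [[-3.6,-1.48,0.25],[-3.69,-1.22,0.28],[-3.77,-0.95,0.31],[-3.82,-0.68,0.35],[-3.86,-0.41,0.38]], "twist": [[-0.013,-0.012,0.073],[-0.013,-0.012,0.073],[-0.013,-0.012,0.073],[-0.013,-0.012,0.073],[-0.013,-0.012,0.073]], "grip": [0.6,0.6,0.6,0.6,0.6]}}

```text
time: 1.9
ee_pos: [0.3716, 0.1534, 0.234]
tcp_rot: [170.7, 3.7, 115.3]
wrist_force: [1.3, 0.6, -0.2]
opening: 0.0509
grasp_force: 0.0
```

Call:
{"api": "move_arm", "payload": {"offset": [[-3.87,-0.13,0.43],[-3.87,0.15,0.48],[-3.84,0.42,0.53],[-3.79,0.69,0.58],[-3.72,0.96,0.64]], "twist": [[-0.013,-0.012,0.073],[-0.013,-0.012,0.073],[-0.013,-0.012,0.073],[-0.013,-0.012,0.073],[-0.013,-0.012,0.073]], "grip": [0.6,0.6,0.6,0.6,0.6]}}

```text
time: 2.4
ee_pos: [0.4526, -0.0238, 0.2241]
tcp_rot: [165.7, 2.8, 94.0]
wrist_force: [1.0, 0.8, -0.8]
opening: 0.0515
grasp_force: 0.0
```

Call:
{"api": "move_arm", "payload": {"offset": [[-3.64,1.21,0.7],[-3.53,1.47,0.76],[-3.4,1.71,0.82],[-3.26,1.94,0.89],[-3.1,2.16,0.95]], "twist": [[-0.013,-0.012,0.073],[-0.013,-0.012,0.073],[-0.013,-0.012,0.073],[-0.013,-0.012,0.073],[-0.013,-0.012,0.073]], "grip": [0.6,0.6,0.6,0.6,0.6]}}

```text
time: 2.9
ee_pos: [0.5333, -0.2009, 0.2136]
tcp_rot: [161.5, 0.1, 73.0]
wrist_force: [1.2, 0.4, 0.8]
opening: 0.0515
grasp_force: 0.0
```

Call:
{"api": "move_arm", "payload": {"offset": [[0,0,0],[0,0,0]], "twist": [[0,0,0],[0,0,0]], "grip": [0.6,0.6]}}

```text
time: 3.1
ee_pos: [0.5326, -0.1996, 0.2131]
tcp_rot: [161.6, 0.1, 73.2]
wrist_force: [0.1, 1.7, 0.1]
opening: 0.0513
grasp_force: 0.0
```

```bash
python3 - <<'E'
from plan import *
c=shot('wrist');save(c,'w1');W=cloud(c);col=c['color'].astype(int)
o=bot.get_obs();M=T(o['ee_pos'],o['tcp_rot']);print(o['ee_pos'],o['tcp_rot'])
m=(abs(W[...,0]-.565)<.05)&(abs(W[...,1]+.207)<.055)&(W[...,2]>.1)&(W[...,2]<.17)
p=W[m];print(len(p),p.min(0),p.max(0))
t=(p-M[:3,3])@M[:3,:3]
print('tool frame pct',np.percentile(t,[1,5,50,95,99],axis=0).round(4))
e=t[t[:,2]<np.percentile(t[:,2],2)+.008];print('top edge',e.min(0).round(4),e.max(0).round(4),len(e))
e=t[(t[:,2]<.075)];print(np.median(e,0) if len(e) else 0)
plan(TOP-.013*-RG[:,2],RG,5)
E
```

```text
[ 0.53259241 -0.19894184  0.21341151] [1.61549375e+02 1.48310628e-01 7.32158900e+01]
1902 [ 0.54152087 -0.24054434  0.10008485] [ 0.58606185 -0.17179692  0.15101009]
tool frame pct [[-0.033  -0.0031  0.0685]
 [-0.0294 -0.0025  0.0689]
 [ 0.0082  0.0027  0.0701]
 [ 0.0351  0.0083  0.0958]
 [ 0.0353  0.009   0.1148]]
top edge [-0.0345 -0.0032  0.0679] [0.0354 0.0092 0.0765] 1695
[0.0040237  0.00255212 0.06995735]
twist each [-0.002, 0.001, -0.0]
[[0.02, 0.05, 1.65], [0.02, 0.04, 1.65], [0.02, 0.04, 1.65], [0.02, 0.04, 1.65], [0.02, 0.03, 1.65]]
```

View pics/w1.png

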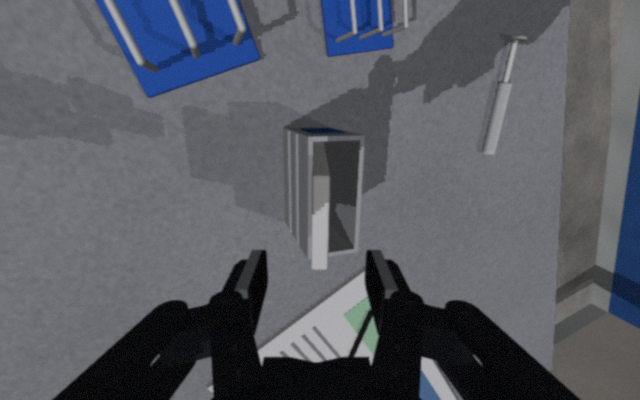

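The plate's top edge is at tool (0.0, +0.3, 7.0) cm and lies square between the fingers, pixel (320,260). I go 8.2 cm ahead and then close.

Call:
{"api": "move_arm", "payload": {"offset": [[0,0.15,1.6],[0,0.15,1.6],[0,0,1.8],[0,0,1.6],[0,0,1.6]], "twist": [[0,0,0],[0,0,0],[0,0,0],[0,0,0],[0,0,0]], "grip": [0.45,0.45,0.45,0.45,0.45]}}

```text
time: 3.65
ee_pos: [0.5606, -0.2064, 0.1367]
tcp_rot: [161.5, 0.2, 73.3]
wrist_force: [-0.3, -0.2, -0.6]
opening: 0.0386
grasp_force: 0.0
```

Call:
{"api": "move_arm", "payload": {"offset": [[0,0,0],[0,0,0],[0,0,0],[0,0,0],[0,0,0]], "twist": [[0,0,0],[0,0,0],[0,0,0],[0,0,0],[0,0,0]], "grip": [0.45,0,0,0,0], "force": 50}}

```text
time: 4.15
ee_pos: [0.5606, -0.2075, 0.1381]
tcp_rot: [161.4, 0.1, 73.2]
wrist_force: [-3.5, 3.5, 5.6]
opening: 0.0112
grasp_force: 53.5
```

Call:
{"api": "move_arm", "payload": {"offset": [[0,0.05,-0.8],[0,0.1,-1.5],[0,0.1,-1.5],[0,0.1,-1.5],[0,0.1,-1.5]], "twist": [[0,0,0],[0,0,0],[0,0,0],[0,0,0],[0,0,0]], "grip": [0,0,0,0,0]}}

```text
time: 4.65
ee_pos: [0.5438, -0.2025, 0.2046]
tcp_rot: [161.4, 0.2, 73.2]
wrist_force: [0.3, -0.0, -2.9]
opening: 0.0115
grasp_force: 52.1
```

Call:
{"api": "move_arm", "payload": {"offset": [[0,0,-1.5],[0,0,-1.5],[0,0,-1.5],[0,0,-1.2],[0,0,0]], "twist": [[0,0,0],[0,0,0],[0,0,0],[0,0,0],[0,0,0]], "grip": [0,0,0,0,0]}}

```text
time: 5.15
ee_pos: [0.527, -0.1973, 0.2592]
tcp_rot: [161.3, 0.2, 73.2]
wrist_force: [-0.4, -0.1, -2.5]
opening: 0.0113
grasp_force: 52.1
```

```bash
python3 - <<'E'
from plan import *
c=shot('scene');save(c,'s2');W=cloud(c);col=c['color']
o=bot.get_obs();M=T(o['ee_pos'],o['tcp_rot']);print(o['ee_pos'],o['tcp_rot'],o['opening'],o['grasp_force'])
t=(W-M[:3,3])@M[:3,:3]
m=(abs(t[...,0])<.06)&(abs(t[...,1])<.03)&(t[...,2]>.03)&(t[...,2]<.17)&(W[...,2]>.1)
p=t[m];print(len(p),p.min(0).round(4),p.max(0).round(4))
q=p-p.mean(0);print(p.mean(0),np.linalg.svd(q,full_matrices=False)[2].round(3))
E
```

```text
[ 0.52691751 -0.19724841  0.25774228] [1.61412473e+02 1.60801920e-01 7.31950115e+01] 0.011198318601489654 52.134960293769836
3358 [-0.0367 -0.0057  0.03  ] [0.0349 0.0099 0.1381]
[0.00055567 0.00586231 0.08167151] [[ 0.007  0.002 -1.   ]
 [ 1.    -0.009  0.007]
 [-0.009 -1.    -0.002]]
```

View pics/s2.png

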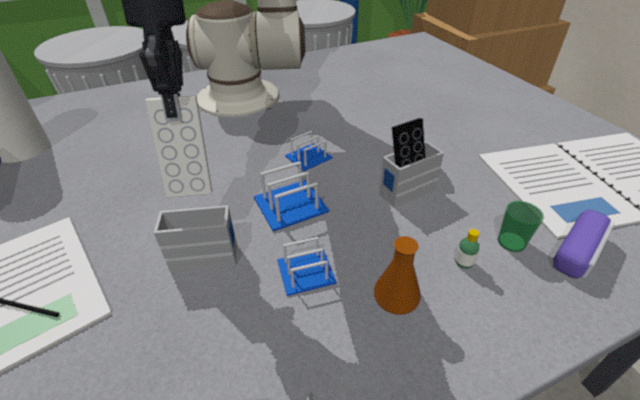

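Step 1 is met: the plate is held square to the tool, with its foot 13.8 cm ahead of the TCP and clear of the bin, pixel (185,195). Next is upright above the near slot.

```bash
python3 - <<'E'
from plan import *
plan([.500,-.034,.250],tool(2.4,0),10)
E
```

```text
twist each [0.032, 0.006, -0.033]
[[1.49, -0.71, -0.16], [1.51, -0.67, -0.13], [1.53, -0.62, -0.1], [1.55, -0.58, -0.07], [1.57, -0.53, -0.05]]
[[1.59, -0.47, -0.02], [1.6, -0.42, 0.0], [1.61, -0.37, 0.02], [1.63, -0.31, 0.04], [1.64, -0.26, 0.06]]
```

Call:
{"api": "move_arm", "payload": {"offset": [[1.49,-0.71,-0.16],[1.51,-0.67,-0.13],[1.53,-0.62,-0.1],[1.55,-0.58,-0.07],[1.57,-0.53,-0.05]], "twist": [[0.032,0.006,-0.033],[0.032,0.006,-0.033],[0.032,0.006,-0.033],[0.032,0.006,-0.033],[0.032,0.006,-0.033]], "grip": [0,0,0,0,0]}}

```text
time: 5.7
ee_pos: [0.5131, -0.1149, 0.2518]
tcp_rot: [170.9, 0.7, 82.9]
wrist_force: [-0.3, -0.4, -2.5]
opening: 0.0113
grasp_force: 52.1
```

Call:
{"api": "move_arm", "payload": {"offset": [[1.59,-0.47,-0.02],[1.6,-0.42,0.0],[1.61,-0.37,0.02],[1.63,-0.31,0.04],[1.64,-0.26,0.06]], "twist": [[0.032,0.006,-0.033],[0.032,0.006,-0.033],[0.032,0.006,-0.033],[0.032,0.006,-0.033],[0.032,0.006,-0.033]], "grip": [0,0,0,0,0]}}

```text
time: 6.2
ee_pos: [0.4999, -0.0332, 0.2483]
tcp_rot: [-179.9, -0.2, 92.4]
wrist_force: [0.1, 0.1, -2.2]
opening: 0.0113
grasp_force: 52.1
```

Call:
{"api": "move_arm", "payload": {"offset": [[0,0,0],[0,0,0],[0,0,0]], "twist": [[0,0,0],[0,0,0],[0,0,0]], "grip": [0,0,0]}}

```text
time: 6.5
ee_pos: [0.5, -0.0343, 0.2489]
tcp_rot: [180.0, -0.2, 92.3]
wrist_force: [0.0, 0.1, -2.7]
opening: 0.0114
grasp_force: 52.1
```

```bash
python3 - <<'E'
from plan import *
z=np.load('top.npz')['W']; A=T([.519,-.033,0],[0,0,2.4]); 
def hoops(W,nm):
    r=(W-A[:3,3])@A[:3,:3]
    m=(r[...,2]>.055)&(r[...,2]<.085)&(abs(r[...,0])<.07)&(abs(r[...,1])<.07)
    p=r[m]
    for h in(-.038,0,.038):
        q=p[abs(p[:,0]-h)<.015]
        if len(q)>15:print(nm,h,len(q),np.median(q,0).round(4),'slope',np.polyfit(q[:,1],q[:,0],1)[0].round(3),q[:,1].min().round(4),q[:,1].max().round(4))
hoops(z,'top');hoops(np.load('scene.npz')['W'],'scene')
c=shot('wrist');save(c,'w2');hoops(cloud(c),'wrist')
c=shot('scene');save(c,'s3');W=cloud(c)
o=bot.get_obs();M=T(o['ee_pos'],o['tcp_rot']);print(o['ee_pos'],o['tcp_rot'],o['grasp_force'])
t=(W-M[:3,3])@M[:3,:3]
m=(abs(t[...,0])<.06)&(abs(t[...,1])<.03)&(t[...,2]>.03)&(t[...,2]<.16)&(W[...,2]>.085)
p=W[m];r=(p-A[:3,3])@A[:3,:3];print('plate in rack',len(r),r.min(0).round(4),r.max(0).round(4))
q=r-r.mean(0);print(r.mean(0),np.linalg.svd(q,full_matrices=False)[2].round(3))
plan([.500,-.034,.250],tool(2.4,0),1)
cv2.imwrite('pics/both.png',np.vstack([cv2.imread('pics/w2.png')[:300],cv2.imread('pics/s3.png')[80:370]]))
E
```

```text
top -0.038 161 [-0.0359  0.0016  0.0688] slope 0.002 -0.0399 0.0433
top 0 159 [0.002  0.0013 0.0691] slope 0.001 -0.0407 0.0448
top 0.038 155 [0.0396 0.0009 0.0692] slope 0.002 -0.0394 0.0448
scene -0.038 152 [-0.0333 -0.0003  0.0678] slope 0.002 -0.0417 0.0436
scene 0 161 [ 0.0046 -0.      0.0679] slope 0.002 -0.0414 0.0441
scene 0.038 174 [ 0.0426 -0.0028  0.0677] slope -0.001 -0.0426 0.0422
wrist -0.038 457 [-0.0353  0.0068  0.0696] slope 0.006 -0.0412 0.0444
wrist 0 467 [0.0025 0.0047 0.0695] slope 0.002 -0.0414 0.0445
wrist 0.038 494 [0.0401 0.0055 0.0695] slope -0.0 -0.0399 0.0443
[ 0.49988157 -0.03439697  0.24923362] [179.9701334   -0.19123328  92.26234069] 52.066964507102966
plate in rack 2105 [-0.0249 -0.0365  0.1096] [-0.0103  0.0342  0.2192]
[-0.01387503 -0.00310816  0.16784852] [[-0.004  0.006 -1.   ]
 [-0.022 -1.    -0.006]
 [ 1.    -0.022 -0.004]]
twist each [0.001, -0.003, -0.002]
[[0.04, 0.01, -0.08]]
```

View pics/both.png

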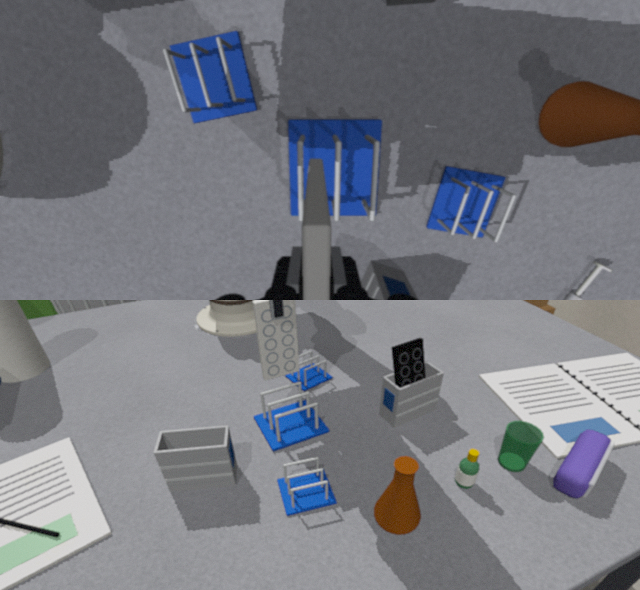

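The plate is upright above the near slot, with the hoops at pixels (300,180) and (338,180) and the plate between them. Shift +0.3 cm along tool y and +0.2 cm along tool x, then lower.

Call:
{"api": "move_arm", "payload": {"offset": [[0.1,0.15,0.5],[0.1,0.15,1.5],[0,0,2],[0,0,2],[0,0,1.5]], "twist": [[0,0,0],[0,0,0],[0,0,0],[0,0,0],[0,0,0]], "grip": [0,0,0,0,0]}}

```text
time: 7.1
ee_pos: [0.5025, -0.0316, 0.1727]
tcp_rot: [-180.0, -0.2, 92.3]
wrist_force: [-0.3, 0.2, -2.1]
opening: 0.0111
grasp_force: 52.1
```

Call:
{"api": "move_arm", "payload": {"offset": [[0,0,1],[0,0,0.6],[0,0,0.3],[0,0,0.2],[0,0,0]], "twist": [[0,0,0],[0,0,0],[0,0,0],[0,0,0],[0,0,0]], "grip": [0,0,0,0,0]}}

```text
time: 7.6
ee_pos: [0.503, -0.0314, 0.1536]
tcp_rot: [180.0, -0.2, 92.3]
wrist_force: [-0.4, 0.2, -2.9]
opening: 0.0113
grasp_force: 52.1
```

Call:
{"api": "move_arm", "payload": {"offset": [[0,0,0.2],[0,0,0.2],[0,0,0.15],[0,0,0],[0,0,0]], "twist": [[0,0,0],[0,0,0],[0,0,0],[0,0,0],[0,0,0]], "grip": [0,0,0,0,0]}}

```text
time: 8.1
ee_pos: [0.5028, -0.0314, 0.1477]
tcp_rot: [-180.0, -0.2, 92.3]
wrist_force: [-1.1, -1.0, -2.9]
opening: 0.0111
grasp_force: 52.1
```

Call:
{"api": "move_arm", "payload": {"offset": [[0,0,0.1],[0,0,0]], "twist": [[0,0,0],[0,0,0]], "grip": [0,0]}}

```text
time: 8.3
ee_pos: [0.503, -0.0313, 0.1473]
tcp_rot: [180.0, -0.2, 92.3]
wrist_force: [-0.9, 1.1, 3.3]
opening: 0.0115
grasp_force: 52.9
```

The wrist force went from -2.9 to +3.3 N, so the plate is on the floor. I release it and then back off straight up.

Call:
{"api": "move_arm", "payload": {"offset": [[0,0,0],[0,0,0],[0,0,0],[0,0,0],[0,0,0]], "twist": [[0,0,0],[0,0,0],[0,0,0],[0,0,0],[0,0,0]], "grip": [0.25,0.5,0.8,0.8,0.8]}}

```text
time: 8.8
ee_pos: [0.5029, -0.0314, 0.1467]
tcp_rot: [-180.0, -0.2, 92.3]
wrist_force: [-0.1, -0.1, 0.0]
opening: 0.0685
grasp_force: 0.0
```

```bash
python3 - <<'E'
from plan import *
c=shot('scene');save(c,'s4');W=cloud(c);A=T([.5215,-.0315,0],[0,0,2.4])
r=(W-A[:3,3])@A[:3,:3]
m=(abs(r[...,0]+.015)<.04)&(abs(r[...,1])<.05)&(r[...,2]>.075)&(r[...,2]<.13)
p=r[m];q=p-p.mean(0);print(len(p),p.mean(0).round(4),p.min(0).round(4),p.max(0).round(4),np.linalg.svd(q,full_matrices=False)[2].round(3));print(bot.get_obs()['grasp_force'])
E
```

```text
763 [-0.0135 -0.004   0.1004] [-0.0232 -0.0346  0.0751] [-0.0096  0.0361  0.13  ] [[ 0.019  0.978 -0.208]
 [ 0.001 -0.208 -0.978]
 [ 1.    -0.018  0.005]]
0.0
```

View pics/s4.png

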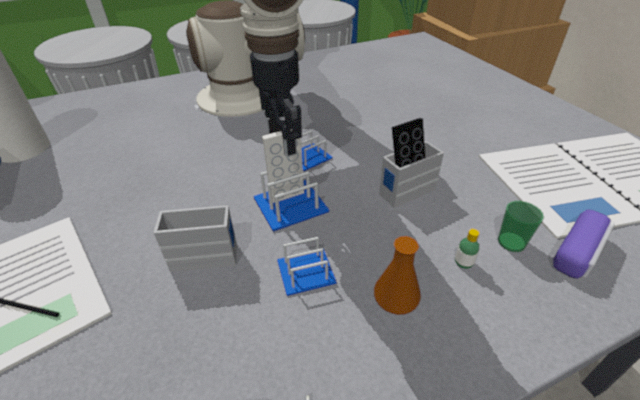

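The white plate stands upright and free in the near slot of the large rack, pixel (282,170). Black plate and flask are in place. Retreat.

Call:
{"api": "move_arm", "payload": {"offset": [[0,0,-1],[0,0,-2],[0,0,-2],[0,0,-2.5],[0,0,-2.5]], "twist": [[0,0,0],[0,0,0],[0,0,0],[0,0,0],[0,0,0]], "grip": [0.8,0.8,0.8,0.8,0.8]}}

```text
time: 9.35
ee_pos: [0.5027, -0.0317, 0.2484]
tcp_rot: [180.0, -0.2, 92.3]
wrist_force: [-0.7, 0.2, 0.2]
opening: 0.068
grasp_force: 0.0
```

Call:
{"api": "move_arm", "payload": {"offset": [[0,0,-1],[0,0,0],[0,0,0],[0,0,0],[0,0,0]], "twist": [[0,0,0],[0,0,0],[0,0,0],[0,0,0],[0,0,0]], "grip": [0.8,0.8,0.8,0.8,0.8]}}

```text
time: 9.85
ee_pos: [0.5025, -0.0317, 0.2557]
tcp_rot: [-179.9, -0.2, 92.3]
wrist_force: [0.1, -0.2, 0.4]
opening: 0.0682
grasp_force: 0.0
```

```bash
python3 - <<'E'
from plan import *
c=shot('scene');W=cloud(c);A=T([.5215,-.0315,0],[0,0,2.4])
r=(W-A[:3,3])@A[:3,:3]
m=(abs(r[...,0]+.015)<.04)&(abs(r[...,1])<.05)&(r[...,2]>.075)&(r[...,2]<.17)
p=r[m];q=p-p.mean(0);n=np.linalg.svd(q,full_matrices=False)[2][2];print(len(p),p.mean(0),p.max(0),n)
if p[:,2].max()>.14 and abs(n[2])<.3: print(bot.job_done())
E
```

```text
1521 [-0.01412639 -0.00129874  0.12087084] [-0.00946639  0.0365019   0.15926865] [ 0.99933559 -0.01705983  0.03220772]
the job is handed in; nothing more can be done
None
```

The job is handed in at about 10 s: the white plate stands upright and released in the near slot of the largest rack, and the black plate and flask were not touched; no verdict came back.

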